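# Find a locating plug's size in the stepped gauge

### The job

Take the plug that stands in the blue nest and find its size in the orange stepped gauge: try it in the holes one by one, from the smallest on the lowest step upward, and leave it standing in the first hole it enters, fully home with its flange flat on the step, and let go. Feel your way gently, never press it hard (over 40 N) on the gauge, and leave the two plugs in the white rack and the other things on the table where they are.

Things in the scene. Friction and masses are not known exactly. Their poses are not given: they have to be found in the camera images.
- gauge: orange stepped gauge, fixed to the table: four steps in a row along its y axis, each 64 mm (x) by 56 mm (y), 24, 28, 32 and 36 mm tall from -y to +y, with an aluminium lug 16 mm long and 12 mm tall at each end; one through-hole in the middle of each step, the larger the taller. Origin: centre of the underside
- hole1 (a point): centre of the mouth of the gauge's first (smallest) hole, on the top face of its step, 24 mm above the table. Round through-hole, 19.2 mm in diameter with a 1 mm bevel; z is up along the hole, y along the row towards the larger holes. Too small for all three plugs.
- hole2 (a point): centre of the mouth of the gauge's second hole, on the top face of its step, 28 mm above the table. Round through-hole, 23.2 mm in diameter with a 1 mm bevel; z is up along the hole, y along the row towards the larger holes. The 22 mm spigot is the only one that enters it.
- hole3 (a point): centre of the mouth of the gauge's third hole, on the top face of its step, 32 mm above the table. Round through-hole, 27.2 mm in diameter with a 1 mm bevel; z is up along the hole, y along the row towards the larger holes. The right hole for the 26 mm spigot; the 30 mm one does not enter.
- hole4 (a point): centre of the mouth of the gauge's fourth (largest) hole, on the top face of its step, 36 mm above the table. Round through-hole, 31.2 mm in diameter with a 1 mm bevel; z is up along the hole, y along the row towards the larger holes. The right hole for the 30 mm spigot.
- nest_well (a point): centre of the well's mouth in the blue nest, a fixed block 64 x 64 mm and 20 mm tall; the well is a 36 mm through-hole in its top face. The plug to be gauged stands here at the start
- rack: white waiting rack, a fixed block 64 mm (x) by 128 mm (y) and 20 mm tall with two such wells 32 mm either side of its centre along y; two plugs wait in it. Origin: centre of the underside
- plug_p_grip (a point): middle of the first plug's black handle (20 mm in diameter, 44 mm tall, z up, round). 22 mm below this point: top of the steel flange (46 mm in diameter, 5 mm thick); under that a steel spigot 14 mm long with a 1 mm bevelled foot, 41 mm below this point. The spigot is 22, 26 or 30 mm in diameter, one of each among the three plugs; which is not told, and hidden while it hangs by its flange in a well
- plug_q_grip (a point): middle of the second plug's black handle (20 mm in diameter, 44 mm tall, z up, round). 22 mm below this point: top of the steel flange (46 mm in diameter, 5 mm thick); under that a steel spigot 14 mm long with a 1 mm bevelled foot, 41 mm below this point. The spigot is 22, 26 or 30 mm in diameter, one of each among the three plugs; which is not told, and hidden while it hangs by its flange in a well
- plug_r_grip (a point): middle of the third plug's black handle (20 mm in diameter, 44 mm tall, z up, round). 22 mm below this point: top of the steel flange (46 mm in diameter, 5 mm thick); under that a steel spigot 14 mm long with a 1 mm bevelled foot, 41 mm below this point. The spigot is 22, 26 or 30 mm in diameter, one of each among the three plugs; which is not told, and hidden while it hangs by its flange in a well
- plug_p: the first plug itself (80 to 160 g), round about z: origin at the centre of the spigot's foot. At the start the three plugs hang in the wells of nest and rack, in any order, within a few mm of the well's centre
- plug_q: the second plug itself (80 to 160 g), round about z: origin at the centre of the spigot's foot. At the start the three plugs hang in the wells of nest and rack, in any order, within a few mm of the well's centre
- plug_r: the third plug itself (80 to 160 g), round about z: origin at the centre of the spigot's foot. At the start the three plugs hang in the wells of nest and rack, in any order, within a few mm of the well's centre
- spool: bystander: solder spool with yellow flanges, 60 mm in diameter, 38 mm tall, loose; origin under its centre
- driver: bystander: screwdriver lying loose on the table along its x axis, about 200 mm long and under 35 mm tall; origin underneath
- flux: bystander: flux bottle with red cap, 48 mm in diameter, 100 mm tall, loose; origin under its centre
- brush: bystander: brush lying loose on the table along its x axis; origin underneath
- board: bystander: green circuit board 80 x 100 mm, about 10 mm tall with its parts, loose; origin under its centre
Things that resemble listed ones, but are neither listed nor needed, are in the scene too. Of the things shaped like the part that bears nest_well, the blue one is meant.

How it is judged:
On the way, in this order (a step that is already met when the one before it is completed fails the run):
1. the plug from the blue nest is tried in the smallest hole (its spigot touches the gauge within 6 mm of that hole's axis; it is too big for it) (((horizontal distance between plug_p_grip and hole1 below 0.006 m and contact force between plug_p and gauge above 0.7 N) or (horizontal distance between plug_q_grip and hole1 below 0.006 m and contact force between plug_q and gauge above 0.7 N) or (horizontal distance between plug_r_grip and hole1 below 0.006 m and contact force between plug_r and gauge above 0.7 N))), for 0.05 s.
2. it is tried in the second hole: it touches the gauge there, or, if it is the size that fits, it goes at least 6 mm in (((horizontal distance between plug_p_grip and hole2 below 0.004 m and z of plug_p_grip in the frame of hole2 below 0.035 m) or (horizontal distance between plug_q_grip and hole2 below 0.006 m and contact force between plug_q and gauge above 0.7 N) or (horizontal distance between plug_r_grip and hole2 below 0.006 m and contact force between plug_r and gauge above 0.7 N))), for 0.05 s.
3. the size that fits the second hole is let go there, fully home; any other is tried in the third hole: touches there, or, if it is the size that fits, goes at least 6 mm in (((((horizontal distance between plug_p_grip and hole2 below 0.004 m and z of plug_p_grip in the frame of hole2 below 0.0285 m) and angle between plug_p_grip's own z axis and vertical below 0.06 rad and linear speed of plug_p below 0.02 m/s) and not (contact force between plug_p and the fingers above 0.05 N)) or (horizontal distance between plug_q_grip and hole3 below 0.004 m and z of plug_q_grip in the frame of hole3 below 0.035 m) or (horizontal distance between plug_r_grip and hole3 below 0.006 m and contact force between plug_r and gauge above 0.7 N))), for 0.05 s.
At the end, for the whole second after the job is handed in: the nest plug stands in the smallest hole that takes it (22 mm spigot: second, 26: third, 30: fourth), within 4 mm of its axis, flange within 1.5 mm of the step, upright within 0.06 rad, at rest, let go; every plug over 40 mm from the nest well (((((horizontal distance between plug_p_grip and hole2 below 0.004 m and z of plug_p_grip in the frame of hole2 below 0.0285 m) and angle between plug_p_grip's own z axis and vertical below 0.06 rad and linear speed of plug_p below 0.02 m/s) and not (contact force between plug_p and the fingers above 0.05 N)) or (((horizontal distance between plug_q_grip and hole3 below 0.004 m and z of plug_q_grip in the frame of hole3 below 0.0285 m) and angle between plug_q_grip's own z axis and vertical below 0.06 rad and linear speed of plug_q below 0.02 m/s) and not (contact force between plug_q and the fingers above 0.05 N)) or (((horizontal distance between plug_r_grip and hole4 below 0.004 m and z of plug_r_grip in the frame of hole4 below 0.0285 m) and angle between plug_r_grip's own z axis and vertical below 0.06 rad and linear speed of plug_r below 0.02 m/s) and not (contact force between plug_r and the fingers above 0.05 N))) and horizontal distance between each of plug_p_grip, plug_q_grip, plug_r_grip and nest_well above 0.04 m); the robot touches nothing.
It fails at once if a plug is pressed on the gauge with more than 40 N (contact force between any of plug_p, plug_q, plug_r and gauge above 40 N).
It fails at once if more than one plug is moved by over 15 mm (those in the white rack stay there) (distance of each of plug_p_grip, plug_q_grip from where it was at the start of the episode above 0.015 m or distance of each of plug_p_grip, plug_r_grip from where it was at the start of the episode above 0.015 m or distance of each of plug_q_grip, plug_r_grip from where it was at the start of the episode above 0.015 m).
It fails at once if the spool, bottle, screwdriver, brush or circuit board is moved by over 20 mm (distance of any of flux, spool, driver, brush, board from where it was at the start of the episode above 0.02 m).
It also fails if it takes over 67 s, if anything falls off the work surface, if the arm or the gripper's body presses on something with over 40 N, if the wrist force passes 120 N, or if a joint passes its speed limit or range.

### The arm

A 7-joint arm with a two-finger parallel gripper is mounted at the origin on the work surface. World frame = base frame: x ahead of the robot, y to its left, z up, the work surface at z = 0. Lengths are in m, angles in rad, forces in N, time in s.
With the tool pointing down it reaches from about 0.4 to 0.85 m from the base axis. Payload 10.4 kg.
Tool frame: the origin (TCP) lies between the finger pads; the fingertips stand 25 mm ahead of it and the grasp point (between the pads) lies 6 mm ahead of it; x points along the fingers, y is the direction in which the jaws open and shut, and the axes are right-handed (so a half turn about x gives the same grasp; the last joint's range is limited). The gripper opens to 87 mm and grips with 3 to 60 N. Pads are 19 mm wide; open, the fingers measure 117 mm over their backs; the gripper's body (75 mm by 190 mm) begins 51 mm behind the grasp point.
Start: joints at [-1.278, 0.332, -0.065, 1.46, 0.022, 1.35, -0.088], TCP at [0.194, 0.594, 0.248] pointing down, gripper open.
Joint ranges: [-2.6, 2.6], [-0.5, 2.12], [-1.47, 1.34], [0.16, 2.42], [-1.27, 4.41], [0.06, 2.06], [-2.6, 2.6]. Speed limits (rad/s): [2.22, 2.22, 2.79, 2.79, 3.14, 3.14, 3.14].

### API

Orientations are given as a unit quaternion [x, y, z, w].
In Python, from bench import r gives the robot as it stands.
- The arm moves only by the shell command python3 -m pendant 'ROWS' [FORCE]. ROWS is JSON, a list of rows, each an object with "translation": the shift along the world's x, y, z in cm, a list of three; "angular": the turn, a rotation vector about the world's x, y, z in degrees, a list of three; "hand": the opening, from -1 (shut) to 1 (fully open). In form: [{"translation": [dx, dy, dz], "angular": [wx, wy, wz], "hand": hand}, ...]. A call has 1 to 20 rows; each row shifts and turns the commanded pose from where the row before left it; what a row does not reach is not made up. A row lasts 1/10 s, in which the tool goes at most 50 mm and 8.59 degrees, less where a joint would pass 70% of its speed; a pose out of reach is approached as far as the arm can. A call is refused whole if a number of a shift passes 5 or a number of a turn 8.59, either way. A call with a gripper value outside its range is refused whole. The fingers move at their own pace and stop on an object; FORCE is the grip in N (left out, the last holds). Time passes only in rows, so rows that do not move let the fingers close. It gives the time, the measured TCP pose, the force and the opening at its end, in the units of the state.
- r.read_state(): the state, without advancing time (a new reading comes with each control period).
- r.camera(name): name is "scene" or "top" or "wrist"; returns the picture (400x640x3 uint8, red, green, blue); there is no depth.
- r.camera_info(name): a dict with "fx", "fy", "cx", "cy" (pixels), "rvec" (rotation vector, rad) and "tvec" (3), from world to camera coordinates, as OpenCV has them; the wrist camera has in their place "mount" (4x4, takes a point from camera to tool coordinates, whose origin is the TCP and whose axes are the tool frame's). Camera axes: x right, y down, z forward; pixel columns grow to the right and rows downward; lengths in m; the calibration is good to about 2 mm. A picture is of the moment at which its call begins: read the wrist's pose just before it. camera_info takes no time and is no camera call.
- r.close_job(): hands the job in, once; it reports no verdict.
Trained networks look in the newest picture that a camera, given by its name, has taken for a name from the list of things; names that differ only in an ending like _2 or _b are one class to them, and where a whole thing is asked for, a point or a joint stands for the part that bears it (a point fixed in the world has none). Each returns a list of dicts, best first, with "confidence" (0 to 1); they miss things now and then, are a little off and sometimes report something else, mostly with a low value. They report only what shows in the picture. A call takes as long as a camera call. They do not tell look-alikes from the thing itself.
- r.find_in(camera, name): "point" ([row, column] in pixels, amid what is visible of it).
- r.mark_of(camera, name): "point" ([row, column] in pixels: a listed point, or the origin of a listed thing).
The state is a dict: "time": time; "joint_positions": joint angles; "joint_vel": joint speeds; "joint_torque": joint torques, N m; "ee_pos": TCP position; "eef_rot": TCP orientation; "ft_force": force on the tool from outside, world axes, zero at the start; "torque": the same for the moment, N m; "width": finger opening in m.
Only numpy, scipy, OpenCV 4.12 (cv2) and the standard library are available. Lean on these libraries where they do the work, as an engineer would, in place of code of your own. Each camera call takes 0.05 s, during which the arm holds its last target.

## Working session

There is one attempt and no reset: what is moved stays moved. The work goes in short steps, Python scripts to look and compute and a shell command to move; the robot and the scene stay as the last step left them, time stands still between calls to the robot, and variables do not carry over. Pictures are saved under pics/ and viewed, and the job is handed in when it is done.

```bash
mkdir -p pics; ls
cat > h.py <<'E'
import numpy as np, cv2
from bench import r
def save(n,f):
    im=r.camera(n); cv2.imwrite('pics/'+f,im[:,:,::-1]); return im
def ray(n,p):
    c=r.camera_info(n); K=np.array([[c['fx'],0,c['cx']],[0,c['fy'],c['cy']],[0,0,1]])
    R=cv2.Rodrigues(np.array(c['rvec'],float))[0]; t=np.array(c['tvec'],float)
    d=R.T@np.linalg.inv(K)@np.array([p[1],p[0],1.]); return -R.T@t, d
def atz(n,p,z):
    o,d=ray(n,p); return o+d*(z-o[2])/d[2]
def proj(n,X):
    c=r.camera_info(n); K=np.array([[c['fx'],0,c['cx']],[0,c['fy'],c['cy']],[0,0,1]])
    return cv2.projectPoints(np.array(X,float).reshape(-1,3),np.array(c['rvec'],float),np.array(c['tvec'],float),K,None)[0].reshape(-1,2)
E
python3 - <<'E'
from h import *
s=r.read_state(); print(s)
save('top','top1.png'); 
for n in ['hole1','hole2','hole3','hole4','nest_well','rack','plug_p_grip','gauge','flux']:
    print(n,[(np.round(d['point'],1).tolist(),round(d['confidence'],2)) for d in r.mark_of('top',n)])
save('scene','scene1.png')
for n in ['hole1','hole4','nest_well','plug_p_grip']:
    print(n,[(np.round(d['point'],1).tolist(),round(d['confidence'],2)) for d in r.mark_of('scene',n)])
print(r.camera_info('top'),r.camera_info('wrist'))
E
```

```text
pics
{'time': 0.0, 'joint_positions': array([-1.27762183,  0.33287804, -0.06469141,  1.46096639,  0.0215596 ,
        1.34990274, -0.08848927]), 'joint_vel': array([ 2.50366119e-03, -1.98566718e-03,  7.43600931e-04,  6.88041026e-04,
       -1.32007237e-03,  5.31761641e-05,  1.11364883e-03]), 'joint_torque': array([-2.33155624e-04, -6.23278069e+01,  2.44907301e-02, -3.89888978e+01,
       -6.13534916e-02,  4.00989444e-02,  1.53819396e-04]), 'ee_pos': array([0.19397946, 0.59375079, 0.24673806]), 'eef_rot': array([ 0.11066268,  0.69838215, -0.11168636,  0.6982423 ]), 'ft_force': array([-0.14500116, -0.54940132,  0.38177559]), 'torque': array([-0.00577434,  0.03222637, -0.04499231]), 'width': 0.08664025630739336}
hole1 [([226.3, 229.5], 0.96), ([223.0, 277.3], 0.89), ([224.7, 254.5], 0.77), ([226.6, 214.0], 0.66)]
hole2 [([226.3, 229.5], 0.96), ([223.0, 277.3], 0.89), ([224.7, 254.5], 0.77), ([226.6, 214.0], 0.66)]
hole3 [([226.3, 229.5], 0.96), ([223.0, 277.3], 0.89), ([224.7, 254.5], 0.77), ([226.6, 214.0], 0.66)]
hole4 [([226.3, 229.5], 0.96), ([223.0, 277.3], 0.89), ([224.7, 254.5], 
[... 582 characters left out ...]
.86), ([197.1, 394.3], 0.7)]
{'fx': 454.12980968618285, 'fy': 454.12980968618285, 'cx': 317.5796338027761, 'cy': 203.17697885906193, 'rvec': array([ 2.16379136, -2.1926752 ,  0.09332539]), 'tvec': array([-0.01679963,  0.57358919,  1.12697049])} {'fx': 333.72154932359797, 'fy': 333.72154932359797, 'cx': 320.20632658350655, 'cy': 199.93209763960533, 'mount': array([[ 1.48369241e-03, -2.83156208e-01,  9.59072657e-01,
        -1.36040235e-01],
       [ 9.99998774e-01, -5.95413324e-05, -1.56458437e-03,
         5.68576008e-04],
       [ 5.00126240e-04,  9.59073802e-01,  2.83155772e-01,
        -7.82166464e-02],
       [ 0.00000000e+00,  0.00000000e+00,  0.00000000e+00,
         1.00000000e+00]])}
```

View pics/top1.png

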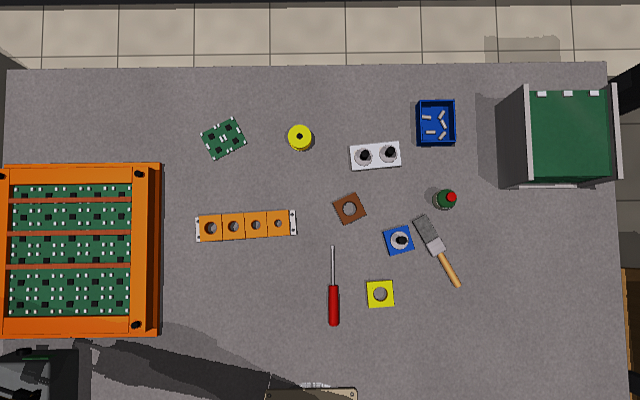

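View pics/scene1.png

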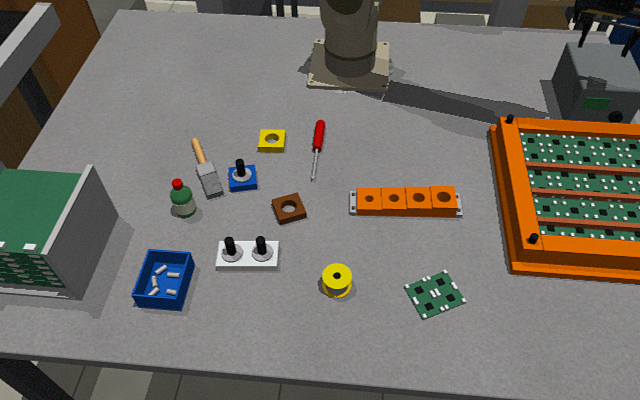

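Run:
```python
from h import *
from scipy.spatial.transform import Rotation as Ro
print(np.round(Ro.from_quat(r.read_state()['eef_rot']).as_matrix(),3))
H={'h1':([223,277.3],.024),'h2':([224.7,254.5],.028),'h3':([226.3,229.5],.032),'h4':([226.6,214],.036),'nest':([241.4,400.6],.02),'flux':([201.6,438.1],0),'rack':([158.5,376.6],0)}
for k,(p,z) in H.items(): print(k,np.round(atz('top',p,z),4))
S={'h1':([199.7,366.8],.024),'h2':([195.3,394.6],.028),'h3':([197.6,416.9],.032),'h4':([196.7,441.1],.036),'nest':([172,243.8],.02)}
for k,(p,z) in S.items(): print(k,np.round(atz('scene',p,z),4))
im=r.camera('top'); cv2.imwrite('pics/topz.png',cv2.resize(im[150:330,180:480,::-1],None,fx=2.6,fy=2.6,interpolation=cv2.INTER_CUBIC))
print(r.camera_info('top')['tvec'],ray('top',[200,320])[0],ray('scene',[200,320])[0])
```

```text
[[ 0.     0.311  0.951]
 [ 0.     0.951 -0.311]
 [-1.     0.    -0.   ]]
h1 [0.5244 0.078  0.024 ]
h2 [0.5207 0.1351 0.028 ]
h3 [0.5174 0.1972 0.032 ]
h4 [0.517  0.2352 0.036 ]
nest [ 0.474  -0.2329  0.02  ]
flux [ 0.5754 -0.3366  0.    ]
rack [ 0.6904 -0.1801  0.    ]
h1 [0.5337 0.0734 0.024 ]
h2 [0.5183 0.1363 0.028 ]
h3 [0.524  0.1864 0.032 ]
h4 [0.5199 0.2405 0.036 ]
nest [ 0.4703 -0.225   0.02  ]
[-0.01679963  0.57358919  1.12697049] [ 0.47559232 -0.02300784  1.17159373] [1.2909452  0.0502522  0.94128193]
```

View pics/topz.png

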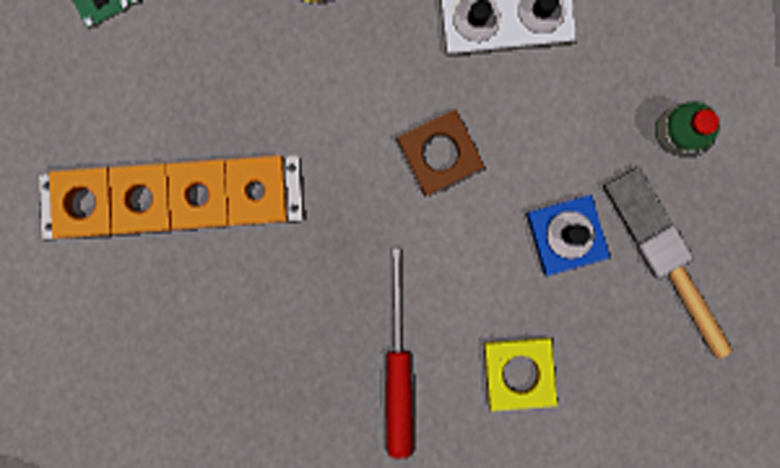

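```bash
python3 -m pendant '[{"translation":[2.7,-3.6,0],"angular":[0,0,1.5],"hand":1},{"translation":[2.7,-3.6,0],"angular":[0,0,1.5],"hand":1},{"translation":[2.7,-3.6,0],"angular":[0,0,1.5],"hand":1},{"translation":[2.7,-3.6,0],"angular":[0,0,1.5],"hand":1},{"translation":[2.7,-3.6,0],"angular":[0,0,1.5],"hand":1},{"translation":[2.7,-3.6,0],"angular":[0,0,1.5],"hand":1},{"translation":[2.7,-3.6,0],"angular":[0,0,1.5],"hand":1},{"translation":[2.7,-3.6,0],"angular":[0,0,1.5],"hand":1},{"translation":[2.7,-3.6,0],"angular":[0,0,1.5],"hand":1},{"translation":[2.7,-3.6,0],"angular":[0,0,1.5],"hand":1},{"translation":[2.7,-3.6,0],"angular":[0,0,1.5],"hand":1},{"translation":[2.7,-3.6,0],"angular":[0,0,1.5],"hand":1},{"translation":[0,0,0],"angular":[0,0,0],"hand":1},{"translation":[0,0,0],"angular":[0,0,0],"hand":1},{"translation":[0,0,0],"angular":[0,0,0],"hand":1}]'
cat >> h.py <<'E'
from scipy.spatial.transform import Rotation as Ro
def wpose():
    s=r.read_state(); T=np.eye(4); T[:3,:3]=Ro.from_quat(s['eef_rot']).as_matrix(); T[:3,3]=s['ee_pos']; return T
def watz(T,p,z):
    c=r.camera_info('wrist'); M=T@c['mount']; d=M[:3,:3]@np.array([(p[1]-c['cx'])/c['fx'],(p[0]-c['cy'])/c['fy'],1]); o=M[:3,3]
    return o+d*(z-o[2])/d[2]
def wproj(T,X):
    c=r.camera_info('wrist'); M=np.linalg.inv(T@c['mount']); q=M[:3,:3]@np.asarray(X)+M[:3,3]
    return [q[1]/q[2]*c['fy']+c['cy'],q[0]/q[2]*c['fx']+c['cx']]
E
python3 - <<'E'
from h import *
T=wpose(); print(np.round(T,4)); save('wrist','w1.png')
np.save('T1.npy',T)
for d in r.mark_of('wrist','hole1'): print(np.round(d['point'],1),round(d['confidence'],2),[np.round(watz(T,d['point'],z)[:2],4).tolist() for z in (.024,.028,.032,.036)])
E
```

```text
time: 2.3
ee_pos: [0.5176, 0.1633, 0.2475]
eef_rot: [0.0, 0.707, 0.0, 0.707]
ft_force: [-0.3, 0.2, 0.3]
width: 0.0873
[[-4.000e-04  3.000e-04  1.000e+00  5.176e-01]
 [ 5.000e-04  1.000e+00 -3.000e-04  1.633e-01]
 [-1.000e+00  5.000e-04 -4.000e-04  2.475e-01]
 [ 0.000e+00  0.000e+00  0.000e+00  1.000e+00]]
[181.9 343.5] 0.98 [[0.5247, 0.1893], [0.5237, 0.189], [0.5228, 0.1887], [0.5218, 0.1884]]
[176.4 395.9] 0.72 [[0.5185, 0.2468], [0.5176, 0.2459], [0.5167, 0.245], [0.5159, 0.244]]
```

View pics/w1.png

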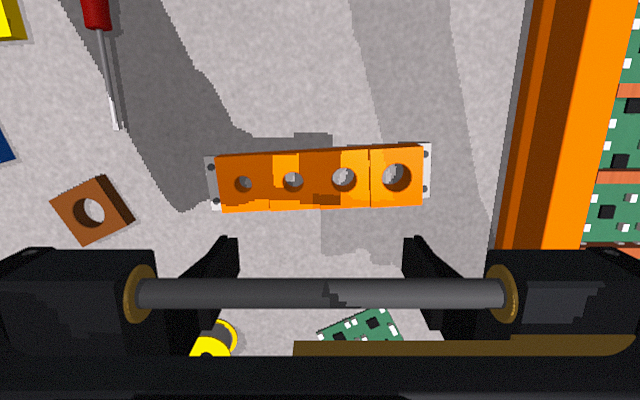

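Run:
```python
from h import *
im=cv2.imread('pics/w1.png'); cv2.imwrite('pics/w1z.png',cv2.resize(im[135:220,200:440],None,fx=3.3,fy=3.3,interpolation=cv2.INTER_CUBIC))
```

```text
(no output)
```

View pics/w1z.png

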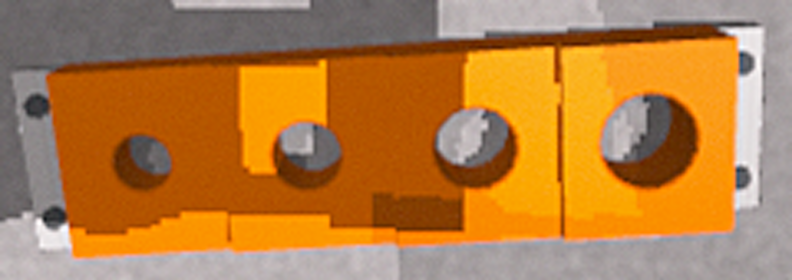

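```bash
cat >> h.py <<'E'
def fitg(P):  # P dict idx->xy ; returns centre, yaw fit
    ys={1:-.084,2:-.028,3:.028,4:.084}
    from scipy.optimize import least_squares
    f=lambda v:np.concatenate([np.array([v[0]-np.sin(v[2])*ys[k],v[1]+np.cos(v[2])*ys[k]])-p[:2] for k,p in P.items()])
    s=least_squares(f,[.52,.16,0]); v=s.x
    return v,np.round(s.fun.reshape(-1,2)*1000,1),{k:np.round([v[0]-np.sin(v[2])*y,v[1]+np.cos(v[2])*y],4) for k,y in ys.items()}
E
python3 - <<'E'
from h import *
T=np.load('T1.npy')
px={1:(143,161),2:(308,154),3:(476,147),4:(650,141)}; z={1:.024,2:.028,3:.032,4:.036}
P={k:watz(T,(p[1]/3.3+135,p[0]/3.3+200),z[k]) for k,p in px.items()}
print(P,*fitg(P))
P={k:atz('top',(p[1]/2.6+150,p[0]/2.6+180),z[k]) for k,p in {1:(255,189),2:(197,194),3:(139,198),4:(80,202)}.items()}
print(P,*fitg(P))
E
```

```text
{1: array([0.52674284, 0.07838282, 0.024     ]), 2: array([0.52342515, 0.13415166, 0.028     ]), 3: array([0.52016979, 0.18946079, 0.032     ]), 4: array([0.51730683, 0.24526796, 0.036     ])} [0.52191115 0.16181581 0.05671143] [[-0.1 -0.4]
 [ 0.1 -0.3]
 [ 0.2  0.3]
 [-0.2  0.4]] {1: array([0.5267, 0.078 ]), 2: array([0.5235, 0.1339]), 3: array([0.5203, 0.1898]), 4: array([0.5171, 0.2457])}
{1: array([0.52518481, 0.07606288, 0.024     ]), 2: array([0.52091592, 0.13189308, 0.028     ]), 3: array([0.51764251, 0.18729199, 0.032     ]), 4: array([0.51440553, 0.2432264 , 0.036     ])} [0.51953719 0.15961859 0.06385973] [[-0.3 -0.3]
 [ 0.4 -0.2]
 [ 0.1  0.3]
 [-0.2  0.2]] {1: array([0.5249, 0.0758]), 2: array([0.5213, 0.1317]), 3: array([0.5178, 0.1876]), 4: array([0.5142, 0.2434])}
```

```bash
python3 -m pendant '[{"translation":[-0.5,-3.9,-0.5],"angular":[0,0,0],"hand":1},{"translation":[-0.5,-3.9,-0.5],"angular":[0,0,0],"hand":1},{"translation":[-0.5,-3.9,-0.5],"angular":[0,0,0],"hand":1},{"translation":[-0.5,-3.9,-0.5],"angular":[0,0,0],"hand":1},{"translation":[-0.5,-3.9,-0.5],"angular":[0,0,0],"hand":1},{"translation":[-0.5,-3.9,-0.5],"angular":[0,0,0],"hand":1},{"translation":[-0.5,-3.9,-0.5],"angular":[0,0,0],"hand":1},{"translation":[-0.5,-3.9,-0.5],"angular":[0,0,0],"hand":1},{"translation":[-0.3,-3.9,-1],"angular":[0,0,0],"hand":1},{"translation":[-0.3,-3.9,-1],"angular":[0,0,0],"hand":1},{"translation":[0,0,-1],"angular":[0,0,0],"hand":1},{"translation":[0,0,0],"angular":[0,0,0],"hand":1},{"translation":[0,0,0],"angular":[0,0,0],"hand":1},{"translation":[0,0,0],"angular":[0,0,0],"hand":1}]'
python3 - <<'E'
from h import *
T=wpose(); print(np.round(T,4)); save('wrist','w2.png')
np.save('T2.npy',T)
for d in r.mark_of('wrist','plug_p_grip'): print(np.round(d['point'],1),round(d['confidence'],2),np.round(watz(T,d['point'],.047),4))
E
```

```text
time: 3.8
ee_pos: [0.4729, -0.2264, 0.1781]
eef_rot: [-0.0, 0.707, 0.001, 0.707]
ft_force: [0.8, 0.6, -0.4]
width: 0.0874
[[ 8.000e-04 -9.000e-04  1.000e+00  4.729e-01]
 [ 5.000e-04  1.000e+00  9.000e-04 -2.264e-01]
 [-1.000e+00  5.000e-04  8.000e-04  1.781e-01]
 [ 0.000e+00  0.000e+00  0.000e+00  1.000e+00]]
```

View pics/w2.png

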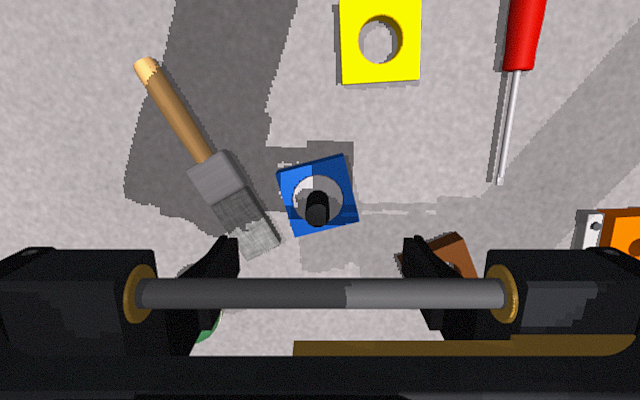

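Run:
```python
from h import *
im=cv2.imread('pics/w2.png'); cv2.imwrite('pics/w2z.png',cv2.resize(im[145:245,265:375],None,fx=6,fy=6,interpolation=cv2.INTER_CUBIC))
```

```text
(no output)
```

View pics/w2z.png

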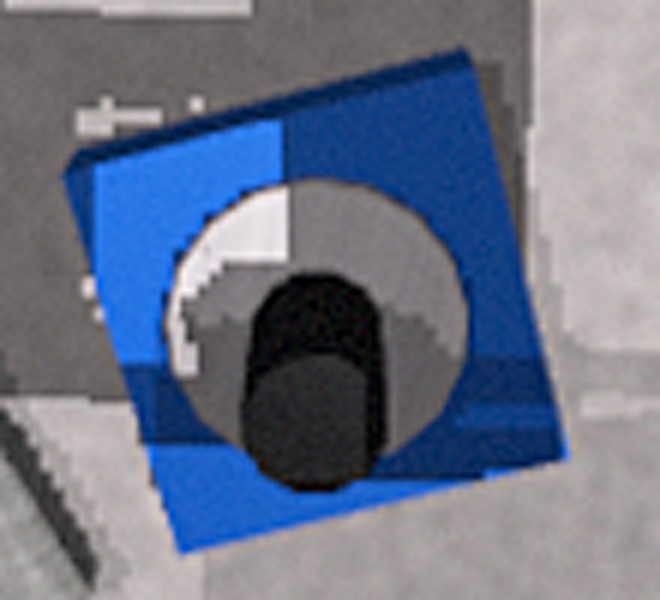

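Run:
```python
from h import *
T=np.load('T2.npy')
print(watz(T,(145+326/6,265+316.5/6),.025),watz(T,(145+422/6,265+313/6),.069), wproj(T,[.473,-.2274,.02]))
```

```text
[ 0.47966737 -0.22831349  0.025     ] [ 0.47968909 -0.22843477  0.069     ] [np.float64(190.77016924430563), np.float64(318.78132752864883)]
```

```bash
python3 -m pendant '[{"translation":[0.35,-0.1,-1],"angular":[0,0,0],"hand":0.2},{"translation":[0.35,-0.1,-2],"angular":[0,0,0],"hand":0.2},{"translation":[0,0,-2],"angular":[0,0,0],"hand":0.2},{"translation":[0,0,-2],"angular":[0,0,0],"hand":0.2},{"translation":[0,0,0],"angular":[0,0,0],"hand":0.2},{"translation":[0,0,0],"angular":[0,0,0],"hand":0.2}]'
python3 - <<'E'
from h import *
T=wpose(); print(np.round(T[:3,3],4)); save('wrist','w3.png')
E
```

```text
time: 4.5
ee_pos: [0.4791, -0.2299, 0.1076]
eef_rot: [0.001, 0.707, -0.001, 0.707]
ft_force: [0.2, -0.1, 0.6]
width: 0.0538
[ 0.4791 -0.2299  0.1076]
```

View pics/w3.png

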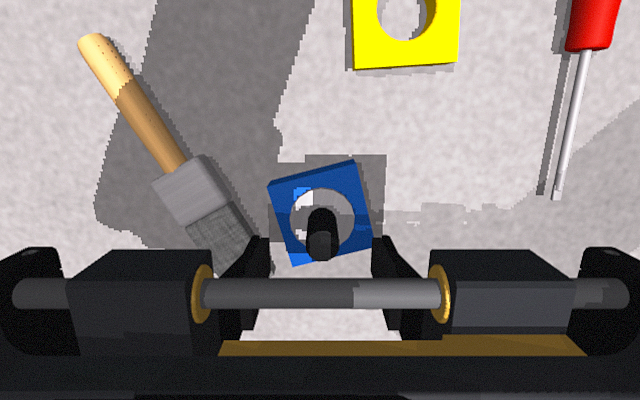

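```bash
python3 -m pendant '[{"translation":[0.05,0.15,-1.5],"angular":[0,0,0],"hand":0.2},{"translation":[0,0,-2],"angular":[0,0,0],"hand":0.2},{"translation":[0,0,-1.6],"angular":[0,0,0],"hand":0.2},{"translation":[0,0,0],"angular":[0,0,0],"hand":0.2},{"translation":[0,0,0],"angular":[0,0,0],"hand":0.2},{"translation":[0,0,0],"angular":[0,0,0],"hand":-0.6},{"translation":[0,0,0],"angular":[0,0,0],"hand":-0.7},{"translation":[0,0,0],"angular":[0,0,0],"hand":-0.7},{"translation":[0,0,0],"angular":[0,0,0],"hand":-0.8},{"translation":[0,0,0],"angular":[0,0,0],"hand":-0.8},{"translation":[0,0,0],"angular":[0,0,0],"hand":-0.8}]' 25
```

```text
time: 5.65
ee_pos: [0.4797, -0.2284, 0.0567]
eef_rot: [0.001, 0.707, -0.001, 0.707]
ft_force: [-0.6, 0.0, 1.0]
width: 0.0192
```

```bash
python3 -m pendant '[{"translation":[0,0,0.5],"angular":[0,0,0],"hand":-1},{"translation":[0,0,1],"angular":[0,0,0],"hand":-1},{"translation":[0,0,1.5],"angular":[0,0,0],"hand":-1},{"translation":[0,0,2],"angular":[0,0,0],"hand":-1},{"translation":[0,0,2],"angular":[0,0,0],"hand":-1},{"translation":[0,0,1],"angular":[0,0,0],"hand":-1},{"translation":[0,0,0],"angular":[0,0,0],"hand":-1},{"translation":[0,0,0],"angular":[0,0,0],"hand":-1},{"translation":[0,0,0],"angular":[0,0,0],"hand":-1}]' 30
python3 - <<'E'
from h import *
T=wpose(); print(np.round(T[:3],4)); a=save('wrist','w4.png'); b=save('scene','s4.png')
cv2.imwrite('pics/c4.png',np.hstack([cv2.resize(a[180:330,260:390,::-1],(520,600)),cv2.resize(b[120:220,210:280,::-1],(280,600)) ])[:600])
E
```

```text
time: 6.55
ee_pos: [0.4791, -0.2281, 0.1357]
eef_rot: [0.001, 0.708, -0.0, 0.707]
ft_force: [-1.0, 0.2, -1.0]
width: 0.0193
[[-1.400e-03  1.500e-03  1.000e+00  4.791e-01]
 [ 4.000e-04  1.000e+00 -1.500e-03 -2.281e-01]
 [-1.000e+00  4.000e-04 -1.400e-03  1.357e-01]]
```

View pics/c4.png

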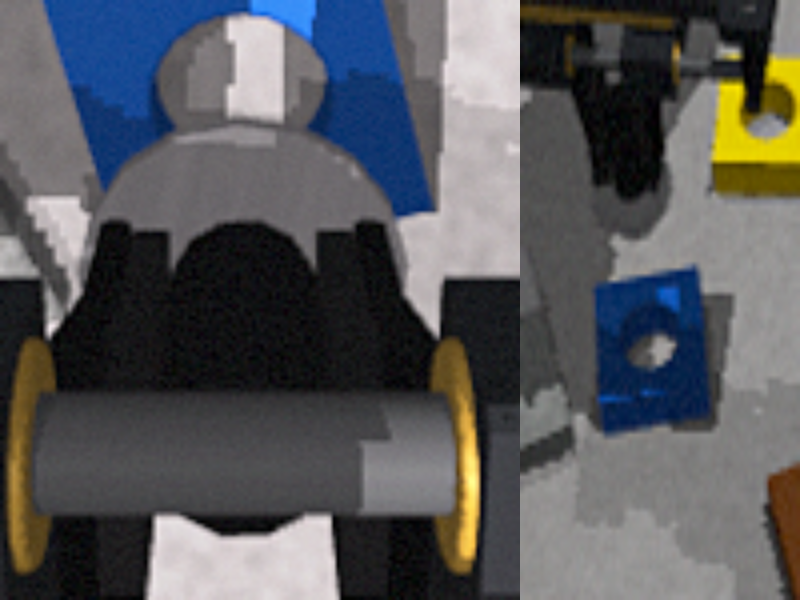

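```bash
python3 -m pendant '[{"translation":[0.6,2,0],"angular":[0,0,0],"hand":-1},{"translation":[0.6,3.6,0],"angular":[0,0,0],"hand":-1},{"translation":[0.6,4,0],"angular":[0,0,0],"hand":-1},{"translation":[0.6,4,0],"angular":[0,0,0],"hand":-1},{"translation":[0.6,4,0],"angular":[0,0,0],"hand":-1},{"translation":[0.6,4,0],"angular":[0,0,0],"hand":-1},{"translation":[0.6,4,0],"angular":[0,0,0],"hand":-1},{"translation":[0.5,3,0],"angular":[0,0,0],"hand":-1},{"translation":[0.1,2,-1],"angular":[0,0,0],"hand":-1},{"translation":[0,0,-2],"angular":[0,0,0],"hand":-1},{"translation":[0,0,-1],"angular":[0,0,0],"hand":-1},{"translation":[0,0,0],"angular":[0,0,0],"hand":-1},{"translation":[0,0,0],"angular":[0,0,0],"hand":-1},{"translation":[0,0,0],"angular":[0,0,0],"hand":-1}]' 30
python3 - <<'E'
from h import *
T=wpose(); print(np.round(T[:3],4)); a=save('wrist','w5.png'); print(r.read_state()['ft_force'])
E
```

```text
time: 8.05
ee_pos: [0.5281, 0.0772, 0.0974]
eef_rot: [0.001, 0.707, -0.001, 0.707]
ft_force: [-0.2, -0.6, -0.9]
width: 0.0192
[[ 1.100e-03  2.600e-03  1.000e+00  5.281e-01]
 [ 4.000e-04  1.000e+00 -2.600e-03  7.720e-02]
 [-1.000e+00  4.000e-04  1.100e-03  9.740e-02]]
[ 0.02872268  0.94153474 -0.45093979]
```

View pics/w5.png

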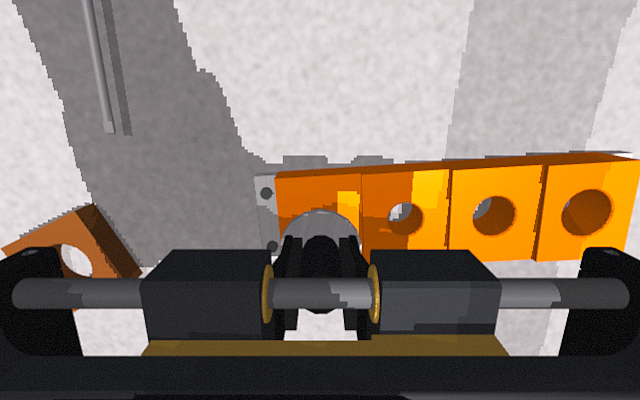

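```bash
python3 -m pendant '[{"translation":[-0.1,0.1,-0.7],"angular":[0,0,0],"hand":-1},{"translation":[0,0,-0.7],"angular":[0,0,0],"hand":-1},{"translation":[0,0,-0.4],"angular":[0,0,0],"hand":-1},{"translation":[0,0,0],"angular":[0,0,0],"hand":-1},{"translation":[0,0,0],"angular":[0,0,0],"hand":-1}]'
python3 - <<'E'
from h import *
im=cv2.imread('pics/w5.png'); cv2.imwrite('pics/w5z.png',cv2.resize(im[145:265,370:635],None,fx=3,fy=3,interpolation=cv2.INTER_CUBIC))
E
```

```text
time: 8.6
ee_pos: [0.5265, 0.0786, 0.0784]
eef_rot: [0.001, 0.707, -0.001, 0.707]
ft_force: [0.3, -0.6, -1.7]
width: 0.0195
```

View pics/w5z.png

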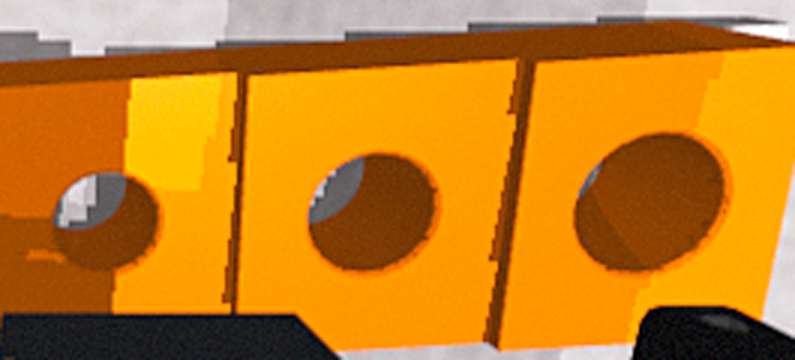

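```bash
python3 - <<'E'
from h import *
T=np.array([[1.1e-3,2.6e-3,1,.5281],[4e-4,1,-2.6e-3,.0772],[-1,4e-4,1.1e-3,.0974],[0,0,0,1]])
z={2:.028,3:.032,4:.036}
P={k:watz(T,(p[1]/3+145,p[0]/3+370),z[k]) for k,p in {2:(106,220),3:(373,211),4:(650,202)}.items()}
print(*fitg(P))
E
python3 -m pendant '[{"translation":[0,-0.05,-0.1],"angular":[0,0,0],"hand":-1},{"translation":[0,0,-0.1],"angular":[0,0,0],"hand":-1},{"translation":[0,0,0],"angular":[0,0,0],"hand":-1}]'
```

```text
[0.52175802 0.16050087 0.05871763] [[ 0.  -0.5]
 [ 0.  -0.2]
 [-0.1  0.7]] {1: array([0.5267, 0.0766]), 2: array([0.5234, 0.1325]), 3: array([0.5201, 0.1885]), 4: array([0.5168, 0.2444])}
time: 8.9
ee_pos: [0.5266, 0.0781, 0.0766]
eef_rot: [0.001, 0.707, -0.001, 0.707]
ft_force: [-0.4, 0.7, -1.3]
width: 0.0195
```

```bash
for i in 1; do :; done; python3 -m pendant '[{"translation":[0,-0.05,-0.1],"angular":[0,0,0],"hand":-1},{"translation":[0,0,0],"angular":[0,0,0],"hand":-1}]'; python3 -m pendant '[{"translation":[0,0,-0.1],"angular":[0,0,0],"hand":-1},{"translation":[0,0,0],"angular":[0,0,0],"hand":-1}]'
```

```text
time: 9.1
ee_pos: [0.5266, 0.0775, 0.0755]
eef_rot: [0.001, 0.707, -0.001, 0.707]
ft_force: [0.0, -0.2, -1.4]
width: 0.0189
time: 9.3
ee_pos: [0.5267, 0.0776, 0.0747]
eef_rot: [0.001, 0.707, -0.001, 0.707]
ft_force: [-0.3, -0.1, 0.7]
width: 0.0198
```

```bash
python3 -m pendant '[{"translation":[0,0,-0.05],"angular":[0,0,0],"hand":-1},{"translation":[0,0,0],"angular":[0,0,0],"hand":-1}]'; python3 -m pendant '[{"translation":[0,0,0],"angular":[0,0,0],"hand":-1}]'
```

```text
time: 9.5
ee_pos: [0.5268, 0.0776, 0.0746]
eef_rot: [0.001, 0.707, -0.0, 0.707]
ft_force: [-2.9, -0.6, 6.5]
width: 0.0192
time: 9.6
ee_pos: [0.5268, 0.0776, 0.0747]
eef_rot: [0.001, 0.707, -0.0, 0.707]
ft_force: [-2.2, 0.5, 6.0]
width: 0.0188
```

```bash
python3 -m pendant '[{"translation":[0,0,0.6],"angular":[0,0,0],"hand":-1},{"translation":[0,0,0.8],"angular":[0,0,0],"hand":-1},{"translation":[-0.1,1.8,0],"angular":[0,0,0],"hand":-1},{"translation":[-0.1,1.9,0],"angular":[0,0,0],"hand":-1},{"translation":[-0.1,1.9,0],"angular":[0,0,0],"hand":-1},{"translation":[0,0,0],"angular":[0,0,0],"hand":-1},{"translation":[0,0,0],"angular":[0,0,0],"hand":-1},{"translation":[0,0,0],"angular":[0,0,0],"hand":-1}]'
python3 - <<'E'
from h import *
T=wpose(); print(np.round(T[:3],4)); a=save('wrist','w6.png'); print(r.read_state()['ft_force'])
cv2.imwrite('pics/w6z.png',cv2.resize(a[140:280,220:640,::-1],None,fx=1.9,fy=1.9))
E
```

```text
time: 10.4
ee_pos: [0.5238, 0.1327, 0.0883]
eef_rot: [0.001, 0.707, -0.001, 0.707]
ft_force: [1.3, 0.4, -1.4]
width: 0.0193
[[ 3.000e-04  2.700e-03  1.000e+00  5.238e-01]
 [-2.000e-04  1.000e+00 -2.700e-03  1.327e-01]
 [-1.000e+00 -2.000e-04  3.000e-04  8.830e-02]]
[ 0.24066267 -0.57712217 -1.83780457]
```

View pics/w6z.png

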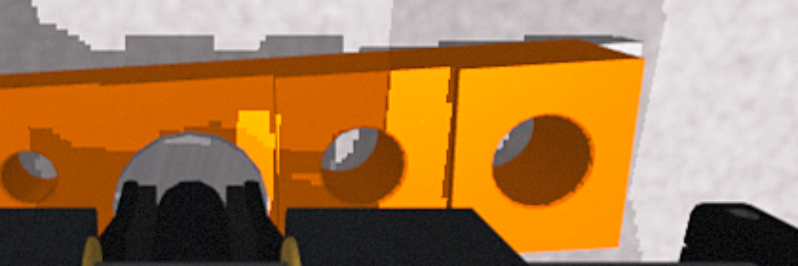

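```bash
python3 - <<'E'
from h import *
T=np.array([[3e-4,2.7e-3,1,.5238],[-2e-4,1,-2.7e-3,.1327],[-1,-2e-4,3e-4,.0883],[0,0,0,1]])
z={1:.024,3:.032,4:.036}
P={k:watz(T,(p[1]/1.9+140,p[0]/1.9+220),z[k]) for k,p in {1:(29,176),3:(363,166),4:(543,160)}.items()}
print(*fitg(P))
E
python3 -m pendant '[{"translation":[0,0,-0.4],"angular":[0,0,0],"hand":-1},{"translation":[0,0,-0.3],"angular":[0,0,0],"hand":-1},{"translation":[0,0,-0.1],"angular":[0,0,0],"hand":-1},{"translation":[0,0,0],"angular":[0,0,0],"hand":-1}]'
```

```text
[0.52179785 0.16125728 0.05891246] [[ 0.1 -0.8]
 [-0.1  0.3]
 [ 0.   0.6]] {1: array([0.5267, 0.0774]), 2: array([0.5234, 0.1333]), 3: array([0.5201, 0.1892]), 4: array([0.5169, 0.2451])}
time: 10.85
ee_pos: [0.5235, 0.1334, 0.0798]
eef_rot: [0.001, 0.707, -0.001, 0.707]
ft_force: [-0.1, 0.5, -1.0]
width: 0.0192
```

```bash
python3 -m pendant '[{"translation":[0,0,-0.1],"angular":[0,0,0],"hand":-1},{"translation":[0,0,0],"angular":[0,0,0],"hand":-1}]'; python3 -m pendant '[{"translation":[0,0,-0.05],"angular":[0,0,0],"hand":-1},{"translation":[0,0,0],"angular":[0,0,0],"hand":-1}]';  python3 -m pendant '[{"translation":[0,0,-0.05],"angular":[0,0,0],"hand":-1},{"translation":[0,0,0],"angular":[0,0,0],"hand":-1}]'
```

```text
time: 11.05
ee_pos: [0.5236, 0.1336, 0.079]
eef_rot: [0.001, 0.707, -0.001, 0.707]
ft_force: [0.9, -0.2, -1.3]
width: 0.0194
time: 11.25
ee_pos: [0.5237, 0.1337, 0.0787]
eef_rot: [0.001, 0.707, -0.0, 0.707]
ft_force: [-0.0, 0.1, -0.6]
width: 0.019
time: 11.45
ee_pos: [0.5238, 0.1337, 0.0786]
eef_rot: [0.001, 0.707, -0.0, 0.707]
ft_force: [-1.7, -1.2, 5.0]
width: 0.0189
```

```bash
python3 -m pendant '[{"translation":[0.1,0,0],"angular":[0,0,0],"hand":-1},{"translation":[0.1,0,0],"angular":[0,0,0],"hand":-1},{"translation":[0,0,0],"angular":[0,0,0],"hand":-1}]'; python3 -m pendant '[{"translation":[-0.1,0.1,0],"angular":[0,0,0],"hand":-1},{"translation":[-0.1,0.1,0],"angular":[0,0,0],"hand":-1},{"translation":[0,0,0],"angular":[0,0,0],"hand":-1}]';  python3 -m pendant '[{"translation":[-0.1,-0.1,0],"angular":[0,0,0],"hand":-1},{"translation":[-0.1,-0.1,0],"angular":[0,0,0],"hand":-1},{"translation":[0,0,0],"angular":[0,0,0],"hand":-1}]';  python3 -m pendant '[{"translation":[0.1,-0.1,0],"angular":[0,0,0],"hand":-1},{"translation":[0.1,-0.1,0],"angular":[0,0,0],"hand":-1},{"translation":[0,0,0],"angular":[0,0,0],"hand":-1}]'
```

```text
time: 11.75
ee_pos: [0.5254, 0.1338, 0.0787]
eef_rot: [0.001, 0.707, -0.0, 0.707]
ft_force: [-4.2, -1.1, 9.2]
width: 0.0193
time: 12.05
ee_pos: [0.5243, 0.1354, 0.0786]
eef_rot: [0.001, 0.707, -0.001, 0.708]
ft_force: [0.2, -2.3, 5.9]
width: 0.0195
time: 12.35
ee_pos: [0.5222, 0.1343, 0.0786]
eef_rot: [0.001, 0.707, -0.0, 0.708]
ft_force: [3.0, 1.4, 5.3]
width: 0.0192
time: 12.65
ee_pos: [0.5231, 0.1332, 0.0785]
eef_rot: [0.001, 0.707, 0.001, 0.707]
ft_force: [-3.4, 3.9, 8.9]
width: 0.0195
```

```bash
python3 -m pendant '[{"translation":[0,0,0.6],"angular":[0,0,0],"hand":-1},{"translation":[0,0,0.8],"angular":[0,0,0],"hand":-1},{"translation":[-0.1,1.8,0],"angular":[0,0,0],"hand":-1},{"translation":[-0.1,1.9,0],"angular":[0,0,0],"hand":-1},{"translation":[-0.1,1.9,0],"angular":[0,0,0],"hand":-1},{"translation":[0,0,0],"angular":[0,0,0],"hand":-1},{"translation":[0,0,0],"angular":[0,0,0],"hand":-1},{"translation":[0,0,0],"angular":[0,0,0],"hand":-1}]'
python3 - <<'E'
from h import *
T=wpose(); print(np.round(T[:3],4)); np.save('T7.npy',T); a=save('wrist','w7.png')
cv2.imwrite('pics/w7z.png',cv2.resize(a[140:280,130:530,::-1],None,fx=2,fy=2))
E
```

```text
time: 13.45
ee_pos: [0.5206, 0.1863, 0.0921]
eef_rot: [0.001, 0.707, -0.001, 0.707]
ft_force: [0.3, 0.2, -1.8]
width: 0.019
[[-3.000e-04  2.900e-03  1.000e+00  5.206e-01]
 [-6.000e-04  1.000e+00 -2.900e-03  1.863e-01]
 [-1.000e+00 -6.000e-04 -3.000e-04  9.210e-02]]
```

View pics/w7z.png

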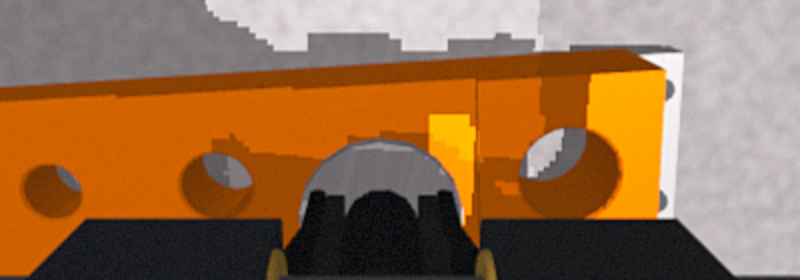

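```bash
python3 - <<'E'
from h import *
T=np.load('T7.npy')
z={1:.024,2:.028,4:.036}
P={k:watz(T,(p[1]/2+140,p[0]/2+130),z[k]) for k,p in {1:(53,191),2:(217,184),4:(572,172)}.items()}
print(*fitg(P))
E
python3 -m pendant '[{"translation":[0,0.3,-0.3],"angular":[0,0,0],"hand":-1},{"translation":[0,0,-0.3],"angular":[0,0,0],"hand":-1},{"translation":[0,0,-0.1],"angular":[0,0,0],"hand":-1},{"translation":[0,0,0],"angular":[0,0,0],"hand":-1}]'
```

```text
[0.52135269 0.16204782 0.06416278] [[-0.1 -0.5]
 [ 0.2  0.1]
 [-0.1  0.4]] {1: array([0.5267, 0.0782]), 2: array([0.5231, 0.1341]), 3: array([0.5196, 0.19  ]), 4: array([0.516 , 0.2459])}
time: 13.9
ee_pos: [0.5204, 0.1904, 0.0847]
eef_rot: [0.001, 0.707, -0.001, 0.707]
ft_force: [0.3, -0.4, -1.2]
width: 0.0189
```

```bash
python3 -m pendant '[{"translation":[-0.05,-0.1,-0.1],"angular":[0,0,0],"hand":-1},{"translation":[0,0,0],"angular":[0,0,0],"hand":-1}]'; python3 -m pendant '[{"translation":[0,0,-0.1],"angular":[0,0,0],"hand":-1},{"translation":[0,0,0],"angular":[0,0,0],"hand":-1}]';  python3 -m pendant '[{"translation":[0,0,-0.05],"angular":[0,0,0],"hand":-1},{"translation":[0,0,0],"angular":[0,0,0],"hand":-1}]'
```

```text
time: 14.1
ee_pos: [0.52, 0.1894, 0.084]
eef_rot: [0.001, 0.707, -0.001, 0.707]
ft_force: [1.3, 0.7, -1.9]
width: 0.0194
time: 14.3
ee_pos: [0.52, 0.1896, 0.083]
eef_rot: [0.001, 0.707, -0.001, 0.707]
ft_force: [0.0, 0.7, -1.2]
width: 0.0191
time: 14.5
ee_pos: [0.5201, 0.1896, 0.0825]
eef_rot: [0.001, 0.707, -0.001, 0.707]
ft_force: [0.1, -1.2, -1.1]
width: 0.0189
```

```bash
python3 -m pendant '[{"translation":[0,0,-0.05],"angular":[0,0,0],"hand":-1},{"translation":[0,0,0],"angular":[0,0,0],"hand":-1}]'; python3 -m pendant '[{"translation":[0,0,-0.05],"angular":[0,0,0],"hand":-1},{"translation":[0,0,0],"angular":[0,0,0],"hand":-1}]';  python3 -m pendant '[{"translation":[0,0,-0.05],"angular":[0,0,0],"hand":-1},{"translation":[0,0,0],"angular":[0,0,0],"hand":-1}]'
```

```text
time: 14.7
ee_pos: [0.5201, 0.1896, 0.082]
eef_rot: [0.001, 0.707, -0.001, 0.707]
ft_force: [-0.2, -0.2, -1.0]
width: 0.0196
time: 14.9
ee_pos: [0.5201, 0.1896, 0.0815]
eef_rot: [0.001, 0.707, -0.001, 0.707]
ft_force: [-1.2, -0.0, -1.4]
width: 0.0191
time: 15.1
ee_pos: [0.5201, 0.1896, 0.081]
eef_rot: [0.001, 0.707, -0.001, 0.707]
ft_force: [0.1, -1.3, -1.2]
width: 0.0193
```

```bash
python3 -m pendant '[{"translation":[0,0,-0.1],"angular":[0,0,0],"hand":-1},{"translation":[0,0,-0.1],"angular":[0,0,0],"hand":-1}]'; python3 -m pendant '[{"translation":[0,0,-0.1],"angular":[0,0,0],"hand":-1},{"translation":[0,0,-0.1],"angular":[0,0,0],"hand":-1}]'; python3 -m pendant '[{"translation":[0,0,-0.1],"angular":[0,0,0],"hand":-1},{"translation":[0,0,-0.1],"angular":[0,0,0],"hand":-1}]';python3 -m pendant '[{"translation":[0,0,-0.1],"angular":[0,0,0],"hand":-1},{"translation":[0,0,-0.1],"angular":[0,0,0],"hand":-1},{"translation":[0,0,-0.1],"angular":[0,0,0],"hand":-1}]'
```

```text
time: 15.3
ee_pos: [0.5201, 0.1896, 0.079]
eef_rot: [0.001, 0.707, -0.001, 0.707]
ft_force: [-1.2, -0.9, -1.4]
width: 0.0192
time: 15.5
ee_pos: [0.5201, 0.1896, 0.077]
eef_rot: [0.001, 0.707, -0.001, 0.707]
ft_force: [-0.2, -0.4, -1.3]
width: 0.0194
time: 15.7
ee_pos: [0.5201, 0.1896, 0.075]
eef_rot: [0.001, 0.707, -0.001, 0.707]
ft_force: [-0.3, 0.3, -2.1]
width: 0.0192
time: 16.0
ee_pos: [0.5201, 0.1897, 0.072]
eef_rot: [0.001, 0.707, -0.001, 0.707]
ft_force: [0.0, -1.1, -1.8]
width: 0.0188
```

```bash
python3 -m pendant '[{"translation":[0,0,-0.1],"angular":[0,0,0],"hand":-1},{"translation":[0,0,-0.1],"angular":[0,0,0],"hand":-1},{"translation":[0,0,-0.1],"angular":[0,0,0],"hand":-1}]'; python3 -m pendant '[{"translation":[0,0,-0.05],"angular":[0,0,0],"hand":-1},{"translation":[0,0,0],"angular":[0,0,0],"hand":-1}]'
```

```text
time: 16.3
ee_pos: [0.5201, 0.1896, 0.069]
eef_rot: [0.001, 0.707, -0.001, 0.707]
ft_force: [1.0, 0.7, -1.1]
width: 0.0193
time: 16.5
ee_pos: [0.5201, 0.1896, 0.0687]
eef_rot: [0.001, 0.707, -0.001, 0.707]
ft_force: [-1.0, -1.0, 2.0]
width: 0.0194
```

```bash
python3 -m pendant '[{"translation":[0,0,0],"angular":[0,0,0],"hand":0},{"translation":[0,0,0],"angular":[0,0,0],"hand":0},{"translation":[0,0,0],"angular":[0,0,0],"hand":0},{"translation":[0,0,0],"angular":[0,0,0],"hand":0},{"translation":[0,0,0.5],"angular":[0,0,0],"hand":0},{"translation":[0,0,1],"angular":[0,0,0],"hand":0},{"translation":[0,0,2],"angular":[0,0,0],"hand":0},{"translation":[0,0,2.5],"angular":[0,0,0],"hand":0},{"translation":[0,0,2.5],"angular":[0,0,0],"hand":0},{"translation":[0,0,2.5],"angular":[0,0,0],"hand":0},{"translation":[0,0,0],"angular":[0,0,0],"hand":0},{"translation":[0,0,0],"angular":[0,0,0],"hand":0},{"translation":[0,0,0],"angular":[0,0,0],"hand":0}]'
python3 - <<'E'
from h import *
T=wpose(); a=save('wrist','w8.png'); b=save('scene','s8.png'); 
print(wproj(T,[.5201,.1894,.037]),wproj(T,[.5201,.1894,.081]))
cv2.imwrite('pics/c8.png',np.vstack([cv2.resize(a[120:260,160:500,::-1],(780,321)),cv2.resize(b[160:230,330:500,::-1],(780,270)) ]))
E
```

```text
time: 17.8
ee_pos: [0.5197, 0.1895, 0.1781]
eef_rot: [0.0, 0.707, -0.001, 0.707]
ft_force: [0.3, -0.5, -1.1]
width: 0.0436
[np.float64(196.4806039284835), np.float64(319.8728958422498)] [np.float64(212.72937361853766), np.float64(319.7393794396758)]
```

View pics/c8.png

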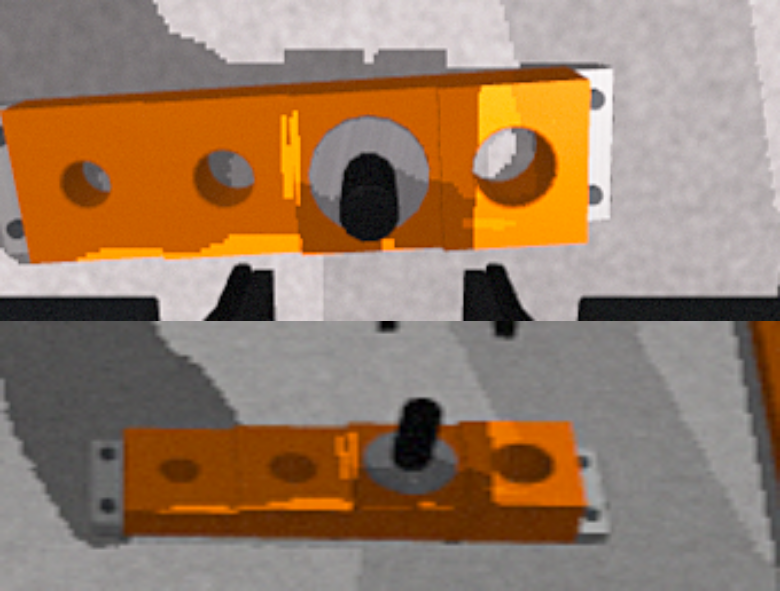

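View pics/s8.png

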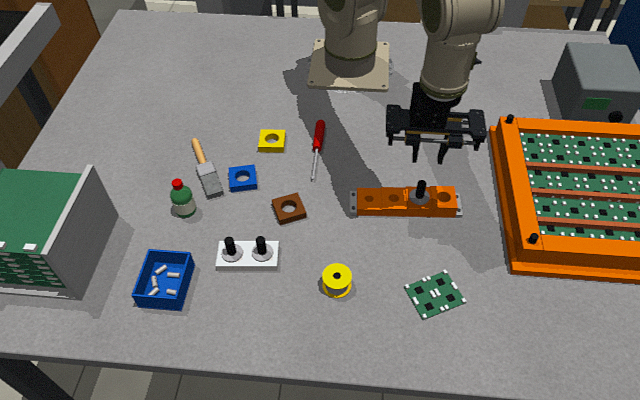

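```bash
python3 -c "
from bench import r
print(r.close_job())"
```

```text
the job is handed in; nothing more can be done
None
```

The plug from the blue nest stands in the third hole with its flange on the step, released, and I handed the job in at about 18 s of the 67 s allowed. That makes it the 26 mm plug. The hand-in reported no verdict.

| Hole | What happened | Highest vertical force read |
|---|---|---|
| 1 | Stopped at the rim | about 6.5 N |
| 2 | Stopped at the rim; still did not enter when I moved it about ±2 mm around the centre | about 9 N |
| 3 | Slid in almost without resistance until the flange met the step | about 2 N |

**Seating:** the tool height at the end was 68.7 mm, exactly what the given sizes predict for a fully home plug. In the last wrist picture the flange centre was within about 1 px (under 1 mm) of where I expected it. The plug looks upright, and the open gripper hangs clear above it.

**Rest of the scene:** in the last scene picture the two rack plugs and the other loose objects look unmoved.

**Disagreement:** the wrist and top cameras differed by about 2 mm on where the holes are. I used the wrist camera's values, and the free entry into hole 3 supports them.

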